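Seal the wax tub at the shoe shine corner

TASK

Put the lid on the steel wax tub and seal it. The lid lies under the low wooden riser: draw it right out by its end tab, put it down on the cabinet top and let go, then take it by its middle handle, lay it on the tub and press round its edge point by point, firmly but never forcing it, until every corner is fully home on the rim. Do not shift or knock over anything else.

Things in the scene. Friction and masses are not known exactly. Their poses are not given: they have to be found in the camera images.
- lid: Loose rectangular steel lid, 0.25 to 0.45 kg, lying right way up at the start under the riser. Origin: centre of the underside of its plug lip; x along its length, z up. Plug lip (118 x 78 mm, z 0 to 12 mm) below a plate (160 x 120 mm, z 12 to 20 mm). A dark wooden bar handle runs lengthwise over the middle, and an upright steel tab stands beyond the plate's -x end. Total height 56 mm.
- lid_handle (a point): Centre of the lid's bar handle, 50 mm above the lid's origin. The bar is 80 mm long along lid x, 14 mm wide along lid y, 12 mm high (z 44 to 56 mm), on two posts at x +/-33 mm, with 24 mm free under it; axes as the lid's.
- lid_tab (a point): Centre of the lid's end tab, at lid (-99, 0, 32) mm: a plain upright fin 38 mm long along lid x, 10 mm thick along lid y, 40 mm high (z 12 to 52 mm), the only part that sticks well out of the riser at the start; axes as the lid's.
- lid_corner0 (a point): Corner of the underside of the lid's plate, at lid (80, 60, 12) mm; 1 mm above the tub's rim (tub_rim) when this corner is fully home.
- lid_corner1 (a point): Corner of the underside of the lid's plate, at lid (80, -60, 12) mm; 1 mm above the tub's rim (tub_rim) when this corner is fully home.
- lid_corner2 (a point): Corner of the underside of the lid's plate, at lid (-80, 60, 12) mm; 1 mm above the tub's rim (tub_rim) when this corner is fully home.
- lid_corner3 (a point): Corner of the underside of the lid's plate, at lid (-80, -60, 12) mm; 1 mm above the tub's rim (tub_rim) when this corner is fully home.
- tub: Open rectangular steel tub screwed to the cabinet top, 160 mm long (x) x 120 mm wide (y) x 70 mm high, walls 15 mm (a 6 mm high foot flange 10 mm wider all round), mouth 130 x 90 mm; origin at the centre of its underside, z up. The lid fits either way round, plug lip in the mouth.
- tub_rim (a point): Centre of the mouth at the height of the hard steel rim, 70 mm above the cabinet top; axes as the tub's.
- tub_seal (a point): Centre of the unpressed seal's upper face, 9 mm above the rim. Black rubber in four corner pieces, 7 to 9 mm proud at the start, bearing the lid at tub (+/-72, +/-52) mm. Each yields to about 20 N, sinks until 1 mm proud (home) and stays there; the lid's weight does not sink it. Pressed in its middle the lid meets all four at once (nearly 80 N); it may take 75 N.
- riser: Fixed wooden riser (low bench) open only at its -x face: 190 mm deep (x) x 170 mm wide (y), top board 14 mm thick with its upper face 82 mm and lower face 68 mm above the cabinet top, sides and back 12 mm. Origin at the centre of its footprint; the open face is at x = -95 mm and its -x axis points out of the opening.
- tree_a_mid (a point): Middle (22 mm up) of a cedar shoe tree, 195 x 66 x 44 mm, lying along its x. Leave alone.
- tree_b_mid (a point): Middle (22 mm up) of a second such cedar shoe tree, 195 x 66 x 44 mm. Leave alone.
- bottle_mid (a point): Middle (75 mm up) of a standing green glass bottle, 60 mm across, 150 mm high. Leave alone.
- welt_brush_mid (a point): A point 20 mm up on a round welt brush lying along its x, x from -95 to +52 mm, 48 mm wide, 30 mm high. Leave alone.
- scraper_mid (a point): Middle (7 mm up) of a sole scraper lying along its x, 170 x 30 x 14 mm. Leave alone.
- round_tin_mid (a point): Middle (half-way up) of an empty round open tin, about 96 mm across and 55 mm high; not the tub. Leave alone.
- jar_mid (a point): Middle (25 mm up) of a small jar, 48 mm across and 50 mm high, standing on the riser. Leave alone.
Things that resemble listed ones, but are neither listed nor needed, are in the scene too. Leave any turquoise look-alike of the lid alone.

How it is judged:
On the way, in this order (a step that is already met when the one before it is completed fails the run):
1. the lid has been drawn right out from under the riser and lies flat on the cabinet top, let go (x of lid_handle in the frame of riser below -0.165 m and height (world z) of lid below 0.006 m and angle between lid's own z axis and vertical below 0.06 rad and linear speed of lid below 0.02 m/s and contact force between the fingers and lid below 0.1 N), for 0.2 s.
2. the lid lies on the tub, its lip in the mouth (horizontal distance between lid and tub below 0.012 m and angle between lid's own z axis and vertical below 0.12 rad and height (world z) of lid below 0.073 m and angle between the x axis of lid and the x axis of tub, either way round below 0.12 rad), for 0.1 s.
3. all four corners are pressed home on the rim (z of each of lid_corner0, lid_corner1, lid_corner2, lid_corner3 in the frame of tub_rim below 0.003 m and horizontal distance between lid and tub below 0.009 m and angle between the x axis of lid and the x axis of tub, either way round below 0.1 rad), for 0.1 s.
At the end, for the whole second after the job is handed in: The lid lies on the tub, centred within 9 mm and aligned within 0.1 rad (either way round), every corner of its plate less than 3 mm above the rim, at rest and released (all of step 3 and linear speed of lid below 0.02 m/s and contact force between the fingers and lid below 0.1 N); the robot touches nothing.
It fails at once if the lid is pushed down on the tub with more than 75 N (contact force between lid and tub above 75 N).
It fails at once if one of the bystanders is shifted by more than 25 mm or knocked over (distance of any of tree_a_mid, tree_b_mid, bottle_mid, welt_brush_mid, scraper_mid, round_tin_mid, jar_mid from where it was at the start of the episode above 0.025 m or angle between any of bottle_mid, jar_mid's own z axis and vertical above 0.4 rad).
It also fails if it takes over 72 s, if anything falls off the work surface, if the arm or the gripper's body presses on something with over 40 N, if the wrist force passes 120 N, or if a joint passes its speed limit or range.

ROBOT

A 7-joint arm with a two-finger parallel gripper is mounted at the origin on the work surface. World frame = base frame: x ahead of the robot, y to its left, z up, the work surface at z = 0. Lengths are in m, angles in rad, forces in N, time in s.
With the tool pointing down it reaches from about 0.425 to 0.875 m from the base axis. Payload 8.4 kg.
Tool frame: the origin (TCP) lies at the very end of the fingers, on their centre line; the grasp point (between the pads) lies 19 mm behind it (bot.pinch_z is the distance from the TCP to the grasp point, in m); z points along the fingers, y is the line along which they close (so a half turn about z gives the same grasp; the last joint's range is limited). The gripper opens to 85 mm and grips with 20 to 120 N. Pads are 22 mm wide; open, the fingers measure 114 mm over their backs; the gripper's body (76 mm by 85 mm) begins 54 mm behind the grasp point. The pads swing forward as they close: fully open they stand 13 mm farther back than shut.
Start: joints at [1.093, 0.333, 0.04, 1.465, -0.013, 1.343, -0.059], TCP at [0.24, -0.604, 0.231] pointing down, gripper open.
Joint ranges: [-2.58, 2.58], [-0.38, 2.09], [-1.3, 1.39], [0.25, 2.4], [-1.5, 4.64], [0.08, 2.09], [-2.65, 2.65]. Speed limits (rad/s): [2.22, 2.22, 2.79, 2.79, 3.14, 3.14, 3.14].

INTERFACE

Orientations are given as a unit quaternion [w, x, y, z].
In Python, from bench import bot, optics gives the robot as it stands. The module is installed in compiled form; this text tells all that it offers.
- The arm moves only by the tool drive_tool, never from a script. Its argument "targets" is one flat list of numbers, 6 for each row, row after row: the shift along the world's x, y, z in cm, then the turn, a rotation vector about the world's x, y, z in rad. In form: [dx, dy, dz, ax, ay, az, dx, dy, dz, ax, ay, az, ...]. A call has exactly 8 rows; each row shifts and turns the commanded pose from where the row before left it; what a row does not reach is not made up. A row lasts 1/12 s, in which the tool goes at most 41.7 mm and 7.16 degrees, less where a joint would pass 70% of its speed; a pose out of reach is approached as far as the arm can. A call with a gripper value outside its range is refused whole. "claw" is the opening, from -1 (shut) to 1 (fully open), so that 0 is half open, set as the call begins (left out, the last holds). The fingers move at their own pace and stop on an object; the grip force is fixed at half the most. Time passes only in rows, so rows that do not move let the fingers close, or fill a call up. It gives the time, the measured TCP pose, the force, the opening and the grip force at its end, in the units of the state.
- bot.sense(): the state, without advancing time (a new reading comes with each control period).
- optics.read_camera(name): name is "scene" or "top"; returns a dict with "frame" (384x512x3 uint8, blue, green, red), "K" (3x3 intrinsics, pixels), "k1" (the pictures are not rectified: a ray, as slopes to the right and down, at radius r is drawn at 1 + k1 r^2 times it, then the intrinsics apply), "R" (3x3) and "t" (3): a world point X has camera coordinates R X + t. Camera axes: x right, y down, z forward; pixel columns grow to the right and rows downward; lengths in m; the calibration is good to about 2 mm. A picture is of the moment at which its call begins. There is no depth.
- bot.hand_in(): hands the job in; it is judged then, once.
The state is a dict: "t": time; "joint_positions": joint angles; "joint_velocities": joint speeds; "effort": joint torques, N m; "tcp_pos": TCP position; "eef_rot": TCP orientation; "ft_force": force on the tool from outside, world axes, zero at the start; "ft_torque": the same for the moment, N m; "opening": finger opening in m; "finger_force": force on a finger pad.
Only numpy, scipy, OpenCV 4.12 (cv2) and the standard library are available. Lean on these libraries where they do the work, as an engineer would, in place of code of your own. Each camera call takes 0.05 s, during which the arm holds its last target. There are 200 camera calls.

## Working session

There is one attempt and no reset: what is moved stays moved. The work goes in short steps, Python scripts to look and compute and a tool call to move; the robot and the scene stay as the last step left them, time stands still between calls to the robot, and variables do not carry over. Pictures are saved under pics/ and viewed, at most 10 in all, crops included, and the job is handed in when it is done.

Besides the shell and the picture viewer there is one more tool, called as a command line: name --argument value ..., lists and objects as JSON in quotes. drive_tool: Moves the arm, as the interface text tells. Its arguments: {"type":"object","properties":{"targets":{"type":"array","items":{"type":"number"}},"claw":{"type":"number"}},"required":["targets"]}

```bash
mkdir -p pics; cat > h.py <<'E'
import numpy as np, cv2
from bench import bot, optics
def snap(n,tag):
    c=optics.read_camera(n); cv2.imwrite(f'pics/{tag}.png',c['frame'])
    np.savez(f'{tag}.npz',**{k:np.array(v) for k,v in c.items()}); return c
def pix(tag,u,v,z):
    c=np.load(f'{tag}.npz'); K,R,t,k1=c['K'],c['R'],c['t'],float(c['k1'])
    p=cv2.undistortPoints(np.array([[[u,v]]],float),K,np.array([k1,0,0,0,0]))[0,0]
    d=R.T@np.array([p[0],p[1],1]); o=-R.T@t
    return o+d*(z-o[2])/d[2]
def proj(tag,X):
    c=np.load(f'{tag}.npz'); K,R,t,k1=c['K'],c['R'],c['t'],float(c['k1'])
    return cv2.projectPoints(np.array(X,float).reshape(-1,3),cv2.Rodrigues(R)[0],t,K,np.array([k1,0,0,0,0]))[0][:,0]
E
python3 - <<'E'
from h import *
a=snap('top','top0');b=snap('scene','scene0')
for c in(a,b):print(c['K'],c['k1'],-c['R'].T@c['t'])
for n,c in(('top0b',a),('scene0b',b)): cv2.imwrite(f'pics/{n}.png',cv2.resize(c['frame'],(800,600),interpolation=cv2.INTER_CUBIC))
print(bot.sense())
E
```

```text
[[391.24908735   0.         258.11345283]
 [  0.         391.24908735 187.92910378]
 [  0.           0.           1.        ]] -0.08321088049495232 [0.35116859 0.07052405 1.34596329]
[[406.2551161    0.         251.05442723]
 [  0.         406.2551161  192.85193744]
 [  0.           0.           1.        ]] -0.051981068004221954 [1.36143061 0.66673152 0.83942427]
{'t': 0.1, 'joint_positions': array([ 1.09281702,  0.3338106 ,  0.03987003,  1.46617677, -0.01344158,
        1.34330452, -0.05848858]), 'joint_velocities': array([-0.00094335, -0.00230943, -0.00031635, -0.00465207,  0.00020197,
        0.00098888,  0.00102834]), 'effort': array([ 4.72858519e-03, -6.60010672e+01,  1.37063149e+00, -4.06473434e+01,
        1.71445822e-02,  8.95958394e-03, -8.44420401e-05]), 'tcp_pos': array([ 0.24020121, -0.60354607,  0.23053227]), 'eef_rot': array([-6.98536316e-04,  9.82120049e-01,  1.88254335e-01, -1.60934167e-04]), 'ft_force': array([-0.25843275, -0.53406869,  0.03139389]), 'ft_torque': array([-0.01471772,  0.00125913, -0.02273007]), 'finger_force': 0.0, 'opening': 0.08543689161828552}
```

View pics/top0b.png

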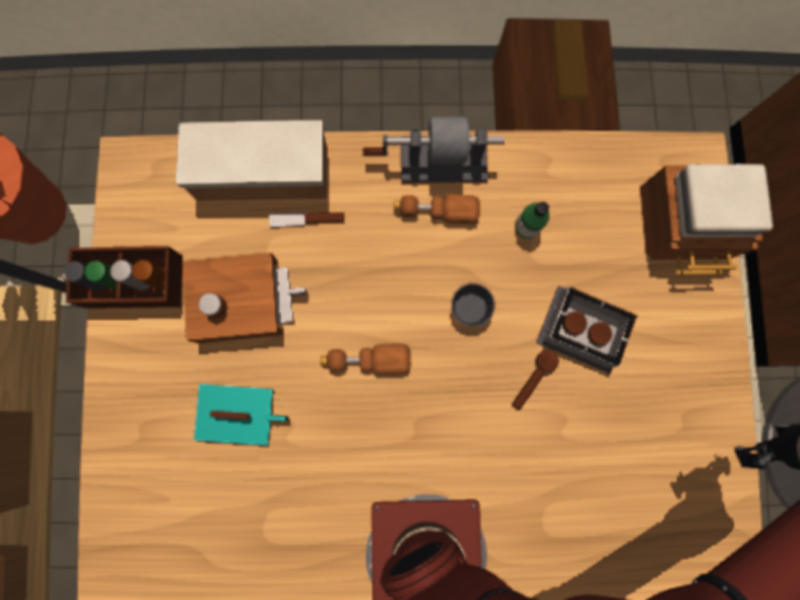

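View pics/scene0b.png

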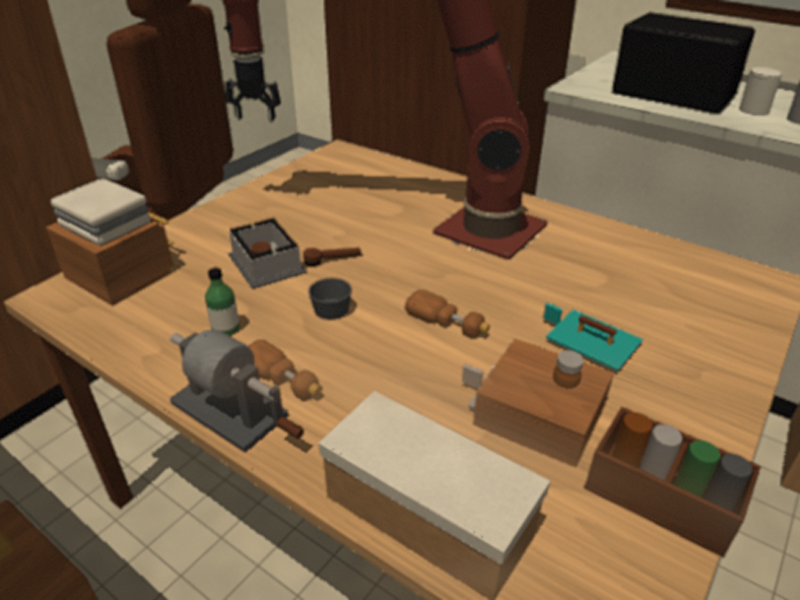

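The top view shows the riser at about (231,297) opening right (-y), with the tab at (300,292). The tub is at (587,330), rotated, the turquoise decoy at (235,415), and a shoe tree at (370,360). Next I'll enlarge the riser and tub.

```bash
python3 - <<'E'
from h import *
f=cv2.imread('pics/top0.png')
a=f[155:225,110:200];b=f[175:245,335:425]
z=lambda q:cv2.resize(q,None,fx=4.4,fy=4.4,interpolation=cv2.INTER_CUBIC)
g=cv2.imread('pics/scene0.png'); c=g[135:185,140:230]; d=g[215:285,290:380] 
cv2.imwrite('pics/crop1.png',np.vstack([np.hstack([z(a),z(b)]),np.hstack([z(np.pad(c,((10,10),(0,0),(0,0)))),z(d)])])[:600])
E
```

```text
(no output)
```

View pics/crop1.png

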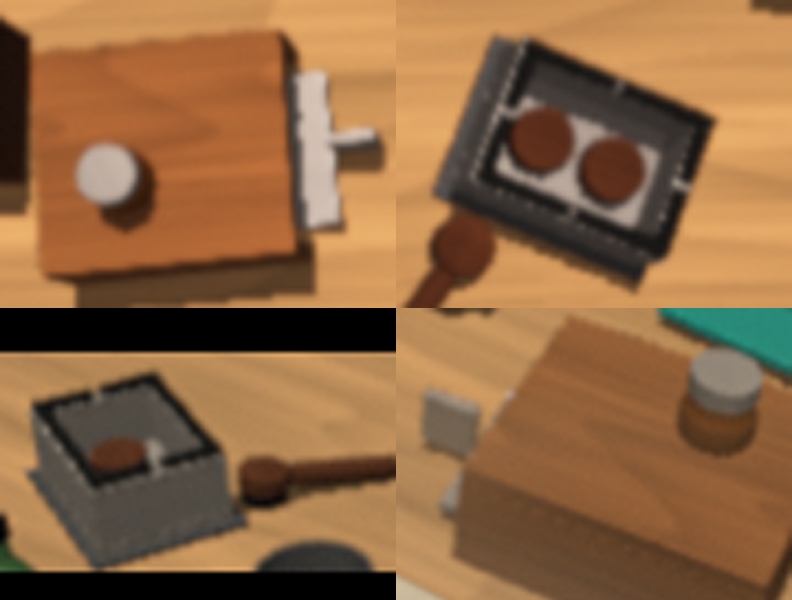

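The crop shows the riser top corners at (32,50), (288,32), (298,254) and (42,275). The tab's top end is at (378,135) and the plate's end corners are at (328,73) and (342,225). The tub's seal corners are at (525,40), (715,120), (665,258) and (475,178).

```bash
cat >> h.py <<'E'
from scipy.optimize import least_squares
def fit(pts,x0,zoff=0):
    """pts: list of (tag,u,v,(bx,by,bz) mm)"""
    def r(p):
        c,s=np.cos(p[2]),np.sin(p[2]); o=[]
        for tag,u,v,b in pts:
            b=np.array(b)/1000; X=[p[0]+c*b[0]-s*b[1],p[1]+s*b[0]+c*b[1],b[2]]
            o+=list(proj(tag,X)[0]-[u,v])
        return o
    q=least_squares(r,x0); return q.x,np.round(np.reshape(q.fun,(-1,2)),1)
E
python3 - <<'E'
from h import *
A=lambda x,y:('top0',x/4.4+110,y/4.4+155)
B=lambda x,y:('top0',(x-396)/4.4+335,y/4.4+175)
C=lambda x,y:('scene0',x/4.4+140,(y-308)/4.4+125)
D=lambda x,y:('scene0',(x-396)/4.4+290,(y-308)/4.4+215)
# riser: -x points to image right (world -y): riser x ~ world +y => yaw~pi/2; riser y ~ world -x
print(fit([A(32,50)+((95,-85,82),),A(288,32)+((-95,-85,82),),A(298,254)+((-95,85,82),),A(42,275)+((95,85,82),),D(470,465)+((-95,-85,82),),D(570,318)+((-95,85,82),)],[.5,.4,1.57]))
print('lid',fit([A(328,73)+((-80,-60,20),),A(342,225)+((-80,60,20),),A(378,134)+((-118,0,52),),D(423,392)+((-118,-5,52),),D(480,400)+((-80,-5,52),),D(427,440)+((-118,-5,12),)],[.5,.4,1.57]))
print('tub',fit([B(525,40)+((80,-60,78),),B(715,120)+((-80,-60,78),),B(665,258)+((-80,60,78),),B(475,178)+((80,60,78),),C(35,405)+((-80,-60,78),),C(155,375)+((-80,60,78),),C(220,450)+((80,60,78),),C(97,485)+((80,-60,78),)],[.5,-.4,1.2]))
f=lambda u,v,z:pix('top0',u*.64,v*.64,z).round(3)
print('brush',f(548,362,.02),f(517,405,.02),'treeB',f(325,360,.02),f(410,360,.02),'knife',f(270,220,.01),f(343,216,.01),'tin',f(472,306,.03),'treeA',f(395,207,.02),f(480,210,.02),'bottle',f(533,228,.01),'decoy',f(200,388,.02),f(272,442,.02),f(285,420,.05))
E
```

```text
(array([0.54771063, 0.40527239, 1.64762801]), array([[-0.6,  0.4],
       [-1.8, -0.8],
       [-0.9, -0.1],
       [-0.8,  0.4],
       [-2.4, -1. ],
       [-0.3, -1.8]]))
lid (array([0.54639988, 0.36658021, 1.69760499]), array([[-1.2,  0.5],
       [-0.3,  0.2],
       [-0.8,  0.6],
       [ 0.1, -0.6],
       [-0.7,  1.8],
       [-1.7, -1.4]]))
tub (array([ 0.47292081, -0.36219436,  1.15434933]), array([[-0.3, -1.4],
       [ 0.6, -1. ],
       [ 0. ,  1. ],
       [-1.5,  0.4],
       [-1.6, -1.1],
       [ 0.5, -1.9],
       [ 1.9, -1. ],
       [-1.3, -0.2]]))
brush [ 0.401 -0.275  0.02 ] [ 0.31  -0.203  0.02 ] treeB [0.414 0.21  0.02 ] [0.411 0.026 0.02 ] knife [0.731 0.335 0.01 ] [0.738 0.171 0.01 ] tin [ 0.526 -0.111  0.03 ] treeA [0.754 0.053 0.02 ] [ 0.745 -0.139  0.02 ] bottle [ 0.705 -0.26   0.01 ] decoy [0.358 0.48  0.02 ] [0.242 0.323 0.02 ] [0.289 0.29  0.05 ]
```

drive_tool --targets '[2,3.5,0,0,0,0.055,2,3.5,0,0,0,0.055,2,3.5,0,0,0,0.055,2,3.5,0,0,0,0.055,2,3.5,0,0,0,0.055,2,3.5,0,0,0,0.055,2,3.5,0,0,0,0.055,2,3.5,0,0,0,0.055]' --claw 1

```text
t: 0.77
tcp_pos: [0.4007, -0.3219, 0.2311]
eef_rot: [-0.0, 0.917, 0.399, -0.0]
ft_force: [0.0, -0.6, -0.5]
opening: 0.0856
finger_force: 0.0
```

drive_tool --targets '[1,3.7,0,0,0,0.055,1,3.7,0,0,0,0.055,1,3.7,0,0,0,0.055,1,3.7,0,0,0,0.055,1,3.7,0,0,0,0.055,1,3.7,0,0,0,0.055,1,3.7,0,0,0,0.055,1,3.7,0,0,0,0.055]'

```text
t: 1.43
tcp_pos: [0.4802, -0.0261, 0.2313]
eef_rot: [0.0, 0.808, 0.59, -0.0]
ft_force: [2.5, -0.3, -0.3]
opening: 0.0855
finger_force: 0.0
```

drive_tool --targets '[1,3.6,-1,0,0,0.055,1,3.6,-1,0,0,0.055,1,3.6,-1,0,0,0.055,1,3.6,-1,0,0,0.055,1,3.6,-1,0,0,0.055,1,3.6,-1,0,0,0.055,1,3.6,-1,0,0,0.055,1,3.6,-1,0,0,0.055]'

```text
t: 2.1
tcp_pos: [0.5605, 0.2616, 0.1504]
eef_rot: [-0.0, 0.66, 0.752, -0.0]
ft_force: [0.7, -1.1, 0.1]
opening: 0.0858
finger_force: 0.0
```

drive_tool --targets '[0,0,-2.5,0,0,0,0,0,-2.5,0,0,0,0,0,-2.5,0,0,0,0,0,-2,0,0,0,0,0,-1.5,0,0,0,0,0,-1,0,0,0,0,0,-1,0,0,0,0,0,0,0,0,0]'

```text
t: 2.77
tcp_pos: [0.5597, 0.2597, 0.0198]
eef_rot: [-0.0, 0.66, 0.751, -0.001]
ft_force: [-0.5, -0.4, 0.1]
opening: 0.0857
finger_force: 0.0
```

```bash
python3 - <<'E'
from h import *
f=snap('top','top1')['frame'][140:240,105:220]
g=snap('scene','scene1')['frame'][190:290,250:365]
z=lambda q:cv2.resize(q,None,fx=3.4,fy=3.4,interpolation=cv2.INTER_CUBIC)
cv2.imwrite('pics/crop2.png',np.hstack([z(f),z(g)]))
E
```

```text
(no output)
```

View pics/crop2.png

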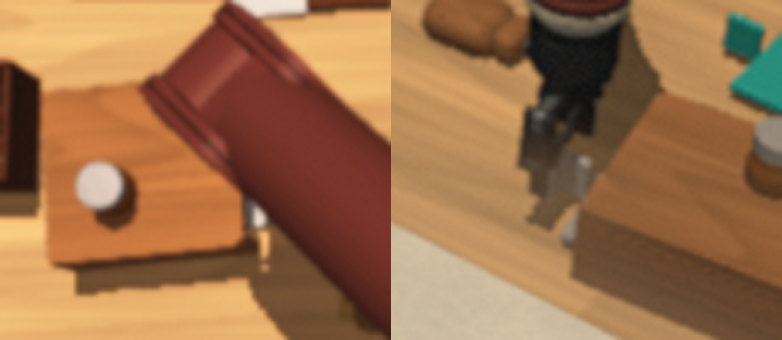

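The scene crop shows the near finger's tip at about (527,168) and the tab at about (577,175), so I'll check where the model puts them.

```bash
python3 - <<'E'
from h import *
L=np.array([.5464,.3666]);ex=np.array([np.cos(1.6976),np.sin(1.6976)]);ey=np.array([-ex[1],ex[0]])
P=lambda a,b,z:list(L+ex*a+ey*b)+[z]
q=proj('scene1',[P(-.118,-.005,.052),P(-.08,-.005,.052),P(-.118,-.005,.012),P(-.08,-.005,.012),[.5597+.0425,.2597+.0055,.035],[.5597-.0425,.2597-.0055,.035],[.5597+.0425,.2597+.0055,.02]])
print((q-[250,190])*3.4+[391,0])
E
```

```text
[[548.26249094 147.97766227]
 [589.54737637 162.25426149]
 [545.31130202 182.39582199]
 [585.73376183 196.7958852 ]
 [540.35070301 193.17122503]
 [579.4630494  134.22152355]
 [539.26728739 206.11768007]]
```

Consistent: the finger hides the tab's outer end. Close and pull.

drive_tool --targets '[0,0,0,0,0,0,0,0,0,0,0,0,0,0,0,0,0,0,0,0,0,0,0,0,0,0,0,0,0,0,0,0,0,0,0,0,0,0,0,0,0,0,0,0,0,0,0,0]' --claw -1

```text
t: 3.53
tcp_pos: [0.5607, 0.2602, 0.0218]
eef_rot: [0.0, 0.66, 0.751, 0.0]
ft_force: [0.5, -0.2, 2.8]
opening: 0.0087
finger_force: 59.9
```

drive_tool --targets '[0.05,-0.5,0,0,0,0,0.08,-1,0,0,0,0,0.08,-1,0,0,0,0,0.08,-1,0,0,0,0,0.08,-1,0,0,0,0,0.08,-1,0,0,0,0,0.08,-1,0,0,0,0,0.08,-1,0,0,0,0]'

```text
t: 4.2
tcp_pos: [0.5666, 0.1842, 0.0215]
eef_rot: [-0.0, 0.661, 0.751, 0.0]
ft_force: [-0.3, 6.4, 5.0]
opening: 0.0089
finger_force: 59.8
```

drive_tool --targets '[0.08,-1.5,0,0,0,0,0.08,-1.5,0,0,0,0,0.08,-1.5,0,0,0,0,0.08,-1.5,0,0,0,0,0.08,-1.5,0,0,0,0,0.08,-1,0,0,0,0,0.05,-0.5,0,0,0,0,0,0,0,0,0,0]'

```text
t: 4.87
tcp_pos: [0.572, 0.0924, 0.0215]
eef_rot: [0.0, 0.661, 0.75, -0.001]
ft_force: [-1.9, -0.7, 8.5]
opening: 0.0088
finger_force: 60.7
```

drive_tool --targets '[0,0,0,0,0,0,0,0,0,0,0,0,0,0,0,0,0,0,0,0,0,0,0,0,0,0,1,0,0,0,0,0,3,0,0,0,0,0,4,0,0,0,0,0,4,0,0,0]' --claw 1

```text
t: 5.53
tcp_pos: [0.5707, 0.0952, 0.1426]
eef_rot: [-0.001, 0.66, 0.751, -0.001]
ft_force: [1.5, 1.0, 0.8]
opening: 0.0853
finger_force: 0.0
```

drive_tool --targets '[0,-3,0,0,0,0,0,-4,0,0,0,0,0,-4,0,0,0,0,0,-4,0,0,0,0,0,-4,0,0,0,0,0,-4,0,0,0,0,0,0,0,0,0,0,0,0,0,0,0,0]'

```text
t: 6.2
tcp_pos: [0.5712, -0.1381, 0.1416]
eef_rot: [0.0, 0.662, 0.749, -0.0]
ft_force: [0.9, 1.2, 0.4]
opening: 0.0853
finger_force: 0.0
```

```bash
python3 - <<'E'
from h import *
f=snap('top','top2')['frame'][130:230,150:265]
g=snap('scene','scene2')['frame'][180:280,230:345]
z=lambda q:cv2.resize(q,None,fx=3.4,fy=3.4,interpolation=cv2.INTER_CUBIC)
cv2.imwrite('pics/crop3.png',np.hstack([z(f),z(g)]))
E
```

```text
(no output)
```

View pics/crop3.png

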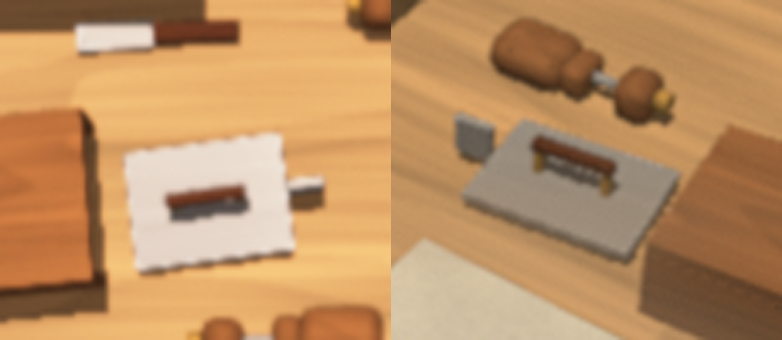

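The lid lies flat and clear of the riser. In the top crop the plate corners are (125,154), (283,133), (295,247) and (137,272), and the bar's ends are about (167,198) and (245,192).

```bash
python3 - <<'E'
from h import *
A=lambda x,y,*b:('top2',x/3.4+150,y/3.4+130,b)
D=lambda x,y,*b:('scene2',(x-391)/3.4+230,y/3.4+180,b)
t=[A(125,154,80,-60,20),A(283,133,-80,-60,20),A(295,247,-80,60,20),A(137,272,80,60,20),A(167,198,40,0,56),A(245,192,-40,0,56)]
s=[D(464,198,-80,-60,20),D(630,252,80,-60,20),D(678,176,80,60,20),D(524,122,-80,60,20),D(533,142,-40,0,56),D(614,167,40,0,56)]
for q in(t,s,t+s):
    p,r=fit(q,[.56,.2,1.69]);print(p,r.tolist(),(p[0]-.5477)*np.cos(1.6476)+(p[1]-.4053)*np.sin(1.6476))
E
```

```text
[0.55514423 0.19697503 1.68723243] [[-0.1, -0.3], [-0.5, -0.1], [0.3, 0.7], [0.1, -0.6], [-0.4, 0.8], [0.5, -0.6]] -0.208282017933573
[0.56002595 0.2035179  1.7102205 ] [[-0.8, -0.4], [0.0, 1.4], [0.9, -0.9], [-0.9, -0.4], [-0.0, -0.6], [0.8, 0.3]] -0.20213300847959573
[0.55660553 0.1999235  1.69748193] [[-1.1, -0.4], [-1.6, -0.7], [-0.4, -0.0], [-0.5, -0.8], [-1.2, 0.5], [-0.4, -1.1], [-1.2, -1.8], [-0.9, 0.4], [0.5, -1.6], [-0.8, -1.5], [-0.3, -1.7], [0.2, -0.7]] -0.20545436356987265
```

drive_tool --targets '[-0.2,4,0,0,0,0,-0.2,4,0,0,0,0,-0.2,4,0,0,0,0,-0.2,4,0,0,0,0,-0.2,4,0,0,0,0,-0.2,4,0,0,0,0,-0.2,4,0,0,0,0,0,4,0,0,0,0]'

```text
t: 6.97
tcp_pos: [0.5562, 0.1891, 0.142]
eef_rot: [0.0, 0.659, 0.752, 0.0]
ft_force: [1.0, -0.2, 0.7]
opening: 0.0854
finger_force: 0.0
```

drive_tool --targets '[0,1.7,-1.5,0,0,0,0,0,-2.5,0,0,0,0,0,-2.5,0,0,0,0,0,-2,0,0,0,0,0,-1.3,0,0,0,0,0,-0.9,0,0,0,0,0,-0.4,0,0,0,0,0,0,0,0,0]'

```text
t: 7.63
tcp_pos: [0.5575, 0.2026, 0.0302]
eef_rot: [-0.0, 0.66, 0.751, -0.0]
ft_force: [1.0, -0.5, 0.1]
opening: 0.0858
finger_force: 0.0
```

drive_tool --targets '[0,0,0,0,0,0,0,0,0,0,0,0,0,0,0,0,0,0,0,0,0,0,0,0,0,0,0,0,0,0,0,0,0,0,0,0,0,0,0,0,0,0,0,0,0,0,0,0]' --claw -1

```text
t: 8.3
tcp_pos: [0.5581, 0.2021, 0.0306]
eef_rot: [0.0, 0.66, 0.751, 0.0]
ft_force: [0.7, -0.5, 2.2]
opening: 0.0131
finger_force: 59.8
```

drive_tool --targets '[0,0,0.3,0,0,0,0,0,0.7,0,0,0,0,0,1.5,0,0,0,0,0,2,0,0,0,0,0,2.5,0,0,0,0,0,2,0,0,0,0,0,1.5,0,0,0,0,0,0.5,0,0,0]'

```text
t: 8.97
tcp_pos: [0.5584, 0.2027, 0.143]
eef_rot: [0.001, 0.66, 0.751, 0.001]
ft_force: [0.5, 0.0, -3.1]
opening: 0.0131
finger_force: 59.0
```

drive_tool --targets '[-0.2,-1.5,0,0,0,-0.02,-0.4,-2.5,0,0,0,-0.03,-0.5,-3,0,0,0,-0.035,-0.5,-3.5,0,0,0,-0.035,-0.5,-3.5,0,0,0,-0.035,-0.5,-3.5,0,0,0,-0.035,-0.5,-3.5,0,0,0,-0.035,-0.5,-3.5,0,0,0,-0.035]'

```text
t: 9.63
tcp_pos: [0.5205, -0.0445, 0.1397]
eef_rot: [-0.0, 0.753, 0.658, -0.0]
ft_force: [0.6, -0.5, -3.4]
opening: 0.0131
finger_force: 59.0
```

drive_tool --targets '[-0.5,-3.5,0,0,0,-0.035,-0.5,-3.5,0,0,0,-0.035,-0.5,-3.5,0,0,0,-0.035,-0.5,-3.5,0,0,0,-0.035,-0.5,-3.5,0,0,0,-0.035,-0.5,-3.5,0,0,0,-0.035,-0.5,-3,0,0,0,-0.035,-0.4,-2.5,0,0,0,-0.02]'

```text
t: 10.3
tcp_pos: [0.4812, -0.3103, 0.1394]
eef_rot: [-0.001, 0.834, 0.552, -0.001]
ft_force: [-0.2, 0.1, -3.5]
opening: 0.0124
finger_force: 58.9
```

drive_tool --targets '[-0.2,-1.5,0,0,0,-0.01,-0.2,-1.5,0,0,0,-0.005,-0.2,-1.2,-0.5,0,0,0,0,-0.5,-0.5,0,0,0,0,0,-0.5,0,0,0,0,0,-0.5,0,0,0,0,0,0,0,0,0,0,0,0,0,0,0]'

```text
t: 10.97
tcp_pos: [0.477, -0.3534, 0.1198]
eef_rot: [-0.001, 0.836, 0.548, 0.0]
ft_force: [0.4, 1.1, -3.3]
opening: 0.0127
finger_force: 58.9
```

```bash
python3 - <<'E'
from h import *
print(bot.sense()['tcp_pos'])
f=snap('top','top3')['frame'][165:265,325:440]
g=snap('scene','scene3')['frame'][105:205,115:230]
z=lambda q:cv2.resize(q,None,fx=3.4,fy=3.4,interpolation=cv2.INTER_CUBIC)
cv2.imwrite('pics/crop4.png',np.hstack([z(f),z(g)]))
E
```

```text
[ 0.47704583 -0.35340186  0.11984192]
```

View pics/crop4.png

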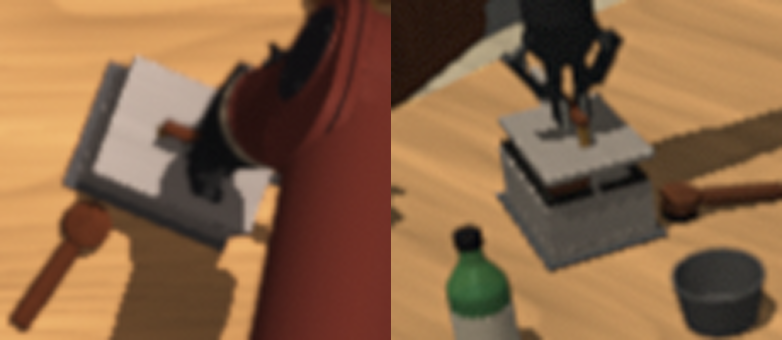

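The crop shows the lid centred roughly over the tub. The lid's corners in the top crop are (135,57), (95,172) and (245,234). The flange's are (113,62), (64,185) and (220,248).

```bash
python3 - <<'E'
from h import *
A=lambda x,y,*b:('top3',x/3.4+325,y/3.4+165,b)
D=lambda x,y,*b:('scene3',(x-391)/3.4+115,y/3.4+105,b)
z=109
t=[A(135,57,80,-60,z),A(95,172,80,60,z),A(245,234,-80,60,z)]
s=[D(500,118,-80,-60,z),D(653,151,80,60,z),D(545,166,80,-60,z)]
ft=[A(113,62,90,-70,6),A(64,185,90,70,6),A(220,248,-90,70,6)]
fs=[D(500,195,-90,-70,6),D(553,270,90,-70,6),D(665,236,90,70,6)]
for q in(t,s,t+s,ft,fs,ft+fs):
    p,r=fit(q,[.47,-.36,1.15]);print(p.round(4),r.tolist())
E
```

```text
[ 0.4726 -0.356   1.1625] [[-0.1, -0.4], [-0.9, -0.1], [1.0, 0.5]]
[ 0.4655 -0.3626  1.1297] [[-0.1, -2.0], [0.0, -1.1], [0.1, 2.7]]
[ 0.4711 -0.3572  1.147 ] [[0.7, -0.2], [-0.6, -0.1], [1.0, 1.2], [-0.5, -0.8], [0.3, -0.3], [0.4, 3.9]]
[ 0.473  -0.3655  1.1493] [[-0.7, -0.9], [-0.5, -0.4], [1.3, 1.3]]
[ 0.4756 -0.3573  1.1383] [[-0.6, -0.4], [-1.1, 0.2], [1.7, -0.2]]
[ 0.473  -0.3634  1.1507] [[-1.3, -0.9], [-1.1, -0.4], [0.7, 1.3], [-1.3, -0.9], [-1.4, -0.6], [1.1, -1.2]]
```

drive_tool --targets '[-0.1,-0.4,0,0,0,-0.008,0,-0.3,0,0,0,0,0,0,-0.3,0,0,0,0,0,-0.3,0,0,0,0,0,-0.3,0,0,0,0,0,-0.3,0,0,0,0,0,-0.3,0,0,0,0,0,0,0,0,0]'

```text
t: 11.73
tcp_pos: [0.4754, -0.3615, 0.1044]
eef_rot: [-0.001, 0.839, 0.544, -0.0]
ft_force: [0.1, -0.6, -4.6]
opening: 0.0128
finger_force: 58.9
```

drive_tool --targets '[0,0,-0.2,0,0,0,0,0,-0.2,0,0,0,0,0,-0.2,0,0,0,0,0,0,0,0,0,0,0,0,0,0,0,0,0,0,0,0,0,0,0,0,0,0,0,0,0,0,0,0,0]'

```text
t: 12.4
tcp_pos: [0.4758, -0.362, 0.0995]
eef_rot: [0.0, 0.839, 0.544, 0.0]
ft_force: [-1.0, -0.1, -3.7]
opening: 0.0132
finger_force: 59.0
```

drive_tool --targets '[0,0,-0.1,0,0,0,0,0,-0.1,0,0,0,0,0,-0.1,0,0,0,0,0,0,0,0,0,0,0,0,0,0,0,0,0,0,0,0,0,0,0,0,0,0,0,0,0,0,0,0,0]'

```text
t: 13.07
tcp_pos: [0.4758, -0.362, 0.0969]
eef_rot: [0.0, 0.839, 0.544, -0.0]
ft_force: [-3.4, 1.7, 6.0]
opening: 0.013
finger_force: 60.2
```

drive_tool --targets '[0,0,0,0,0,0,0,0,0,0,0,0,0,0,0,0,0,0,0,0,0,0,0,0,0,0,1,0,0,0,0,0,2,0,0,0,0,0,2,0,0,0,0,0,0,0,0,0]' --claw 1

```text
t: 13.73
tcp_pos: [0.4778, -0.363, 0.1512]
eef_rot: [0.003, 0.839, 0.544, 0.001]
ft_force: [1.4, -0.1, 0.6]
opening: 0.0854
finger_force: 0.0
```

drive_tool --targets '[-0.4,1.6,0,0,0,0,-0.4,1.6,0,0,0,0,-0.4,1.7,0,0,0,0,-0.4,1.7,0,0,0,0,-0.4,1.6,-1,0,0,0,0,0,-1.5,0,0,0,0,0,-1.5,0,0,0,0,0,0,0,0,0]' --claw -1

```text
t: 14.4
tcp_pos: [0.4543, -0.279, 0.1042]
eef_rot: [-0.002, 0.839, 0.544, -0.001]
ft_force: [-0.7, 1.0, -0.0]
opening: 0.0002
finger_force: 0.0
```

```bash
python3 - <<'E'
from h import *
f=snap('top','top4')['frame'][165:265,325:440]
g=snap('scene','scene4')['frame'][105:205,115:230]
z=lambda q:cv2.resize(q,None,fx=3.4,fy=3.4,interpolation=cv2.INTER_CUBIC)
cv2.imwrite('pics/crop5.png',np.hstack([z(f),z(g)]))
E
```

```text
(no output)
```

View pics/crop5.png

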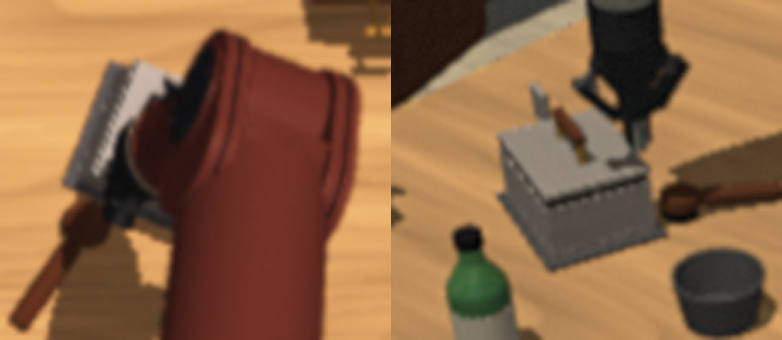

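The scene view shows the lid seated evenly on the seals, with the shut fingertips over corner 0 at about (638,140). Pressing corner 0.

drive_tool --targets '[0,0,-1,0,0,0,0,0,-0.5,0,0,0,0,0,-0.2,0,0,0,0,0,-0.1,0,0,0,0,0,-0.1,0,0,0,0,0,-0.1,0,0,0,0,0,-0.1,0,0,0,0,0,0,0,0,0]'

```text
t: 15.17
tcp_pos: [0.4559, -0.2799, 0.0857]
eef_rot: [0.0, 0.839, 0.544, 0.0]
ft_force: [-1.3, 0.1, 2.0]
opening: -0.0001
finger_force: 1.2
```

drive_tool --targets '[0,0,-0.1,0,0,0,0,0,-0.1,0,0,0,0,0,-0.1,0,0,0,0,0,0,0,0,0,0,0,0,0,0,0,0,0,0,0,0,0,0,0,0,0,0,0,0,0,0,0,0,0]'

```text
t: 15.83
tcp_pos: [0.4561, -0.2799, 0.0843]
eef_rot: [0.0, 0.839, 0.544, -0.0]
ft_force: [-8.2, 5.2, 20.5]
opening: 0.0002
finger_force: 10.5
```

drive_tool --targets '[0,0,-0.1,0,0,0,0,0,-0.1,0,0,0,0,0,-0.1,0,0,0,0,0,-0.1,0,0,0,0,0,0,0,0,0,0,0,0,0,0,0,0,0,0,0,0,0,0,0,0,0,0,0]'

```text
t: 16.5
tcp_pos: [0.456, -0.2797, 0.0805]
eef_rot: [0.0, 0.839, 0.544, -0.0]
ft_force: [-10.0, 5.7, 24.3]
opening: -0.0003
finger_force: 12.6
```

drive_tool --targets '[0,0,-0.1,0,0,0,0,0,-0.1,0,0,0,0,0,0,0,0,0,0,0,0,0,0,0,0,0,0,0,0,0,0,0,0,0,0,0,0,0,0,0,0,0,0,0,0,0,0,0]'

```text
t: 17.17
tcp_pos: [0.4561, -0.2797, 0.0793]
eef_rot: [0.0, 0.839, 0.544, -0.0]
ft_force: [-13.5, 9.0, 33.9]
opening: 0.0002
finger_force: 17.4
```

drive_tool --targets '[0,0,1.5,0,0,0,0,0,1.5,0,0,0,3.1,-1.4,0,0,0,0,3.1,-1.4,0,0,0,0,3,-1.4,0,0,0,0,0,0,-1,0,0,0,0,0,-0.7,0,0,0,0,0,0,0,0,0]'

```text
t: 17.83
tcp_pos: [0.5471, -0.3214, 0.0875]
eef_rot: [-0.001, 0.839, 0.544, -0.0]
ft_force: [0.3, -0.2, 0.2]
opening: 0.0003
finger_force: 0.0
```

drive_tool --targets '[0,0,-0.1,0,0,0,0,0,-0.1,0,0,0,0,0,-0.1,0,0,0,0,0,-0.1,0,0,0,0,0,-0.1,0,0,0,0,0,-0.1,0,0,0,0,0,0,0,0,0,0,0,0,0,0,0]'

```text
t: 18.5
tcp_pos: [0.5473, -0.3219, 0.0856]
eef_rot: [0.0, 0.839, 0.544, -0.0]
ft_force: [-7.7, 3.9, 15.8]
opening: -0.0001
finger_force: 7.9
```

drive_tool --targets '[0,0,-0.1,0,0,0,0,0,-0.1,0,0,0,0,0,-0.1,0,0,0,0,0,-0.1,0,0,0,0,0,-0.1,0,0,0,0,0,0,0,0,0,0,0,0,0,0,0,0,0,0,0,0,0]'

```text
t: 19.17
tcp_pos: [0.5475, -0.3217, 0.081]
eef_rot: [0.0, 0.839, 0.544, -0.0]
ft_force: [-7.9, 4.6, 19.8]
opening: 0.0001
finger_force: 9.7
```

drive_tool --targets '[0,0,-0.1,0,0,0,0,0,-0.1,0,0,0,0,0,0,0,0,0,0,0,0,0,0,0,0,0,0,0,0,0,0,0,0,0,0,0,0,0,0,0,0,0,0,0,0,0,0,0]'

```text
t: 19.83
tcp_pos: [0.5476, -0.3216, 0.0795]
eef_rot: [0.001, 0.839, 0.544, -0.0]
ft_force: [-9.6, 6.2, 23.2]
opening: -0.0001
finger_force: 11.6
```

drive_tool --targets '[0,0,-0.1,0,0,0,0,0,0,0,0,0,0,0,0,0,0,0,0,0,0,0,0,0,0,0,0,0,0,0,0,0,0,0,0,0,0,0,0,0,0,0,0,0,0,0,0,0]'

```text
t: 20.5
tcp_pos: [0.5477, -0.3216, 0.0794]
eef_rot: [0.001, 0.839, 0.544, -0.0]
ft_force: [-13.1, 7.6, 30.4]
opening: -0.0001
finger_force: 15.0
```

drive_tool --targets '[0,0,1.5,0,0,0,0,0,1.5,0,0,0,-1.4,-3.1,0,0,0,0,-1.4,-3.2,0,0,0,0,-1.4,-3.2,0,0,0,0,-1.4,-3.1,0,0,0,0,0,0,-1,0,0,0,0,0,-0.6,0,0,0]'

```text
t: 21.17
tcp_pos: [0.4894, -0.4507, 0.089]
eef_rot: [0.0, 0.84, 0.542, -0.001]
ft_force: [-0.3, 1.0, -0.0]
opening: -0.0002
finger_force: 0.0
```

drive_tool --targets '[0,0,0,0,0,0,0,0,-0.1,0,0,0,0,0,-0.1,0,0,0,0,0,-0.1,0,0,0,0,0,-0.1,0,0,0,0,0,-0.1,0,0,0,0,0,-0.1,0,0,0,0,0,0,0,0,0]'

```text
t: 21.83
tcp_pos: [0.4928, -0.4471, 0.0857]
eef_rot: [0.001, 0.839, 0.545, 0.0]
ft_force: [-5.3, 5.0, 14.4]
opening: -0.0
finger_force: 7.3
```

drive_tool --targets '[0,0,-0.1,0,0,0,0,0,-0.1,0,0,0,0,0,-0.1,0,0,0,0,0,-0.1,0,0,0,0,0,-0.1,0,0,0,0,0,-0.1,0,0,0,0,0,0,0,0,0,0,0,0,0,0,0]'

```text
t: 22.5
tcp_pos: [0.4933, -0.4474, 0.0806]
eef_rot: [0.001, 0.839, 0.545, 0.001]
ft_force: [-4.6, 5.0, 19.0]
opening: 0.0002
finger_force: 9.6
```

drive_tool --targets '[0,0,-0.1,0,0,0,0,0,-0.1,0,0,0,0,0,0,0,0,0,0,0,0,0,0,0,0,0,0,0,0,0,0,0,0,0,0,0,0,0,0,0,0,0,0,0,0,0,0,0]'

```text
t: 23.17
tcp_pos: [0.4935, -0.4476, 0.0796]
eef_rot: [0.002, 0.839, 0.545, 0.001]
ft_force: [-7.2, 8.3, 26.6]
opening: 0.0004
finger_force: 12.9
```

drive_tool --targets '[0,0,-0.1,0,0,0,0,0,0,0,0,0,0,0,0,0,0,0,0,0,0,0,0,0,0,0,0,0,0,0,0,0,0,0,0,0,0,0,0,0,0,0,0,0,0,0,0,0]'

```text
t: 23.83
tcp_pos: [0.4935, -0.4476, 0.0795]
eef_rot: [0.002, 0.839, 0.545, 0.0]
ft_force: [-10.2, 10.0, 33.7]
opening: 0.0002
finger_force: 15.9
```

drive_tool --targets '[0,0,3,0,0,0,0,0,3,0,0,0,-3,1.4,0,0,0,0,-3,1.4,0,0,0,0,-3.1,1.3,0,0,0,0,0,0,-2.5,0,0,0,0,0,-1.5,0,0,0,0,0,-0.5,0,0,0]'

```text
t: 24.5
tcp_pos: [0.3996, -0.4059, 0.0878]
eef_rot: [-0.001, 0.839, 0.544, -0.0]
ft_force: [-0.5, 0.6, -0.7]
opening: 0.0003
finger_force: 0.0
```

drive_tool --targets '[0,0,0,0,0,0,0,0,-0.1,0,0,0,0,0,-0.1,0,0,0,0,0,-0.1,0,0,0,0,0,-0.1,0,0,0,0,0,-0.1,0,0,0,0,0,-0.1,0,0,0,0,0,0,0,0,0]'

```text
t: 25.17
tcp_pos: [0.4016, -0.4074, 0.0853]
eef_rot: [0.001, 0.839, 0.544, 0.0]
ft_force: [-3.5, 2.9, 14.6]
opening: 0.0001
finger_force: 7.0
```

drive_tool --targets '[0,0,-0.1,0,0,0,0,0,-0.1,0,0,0,0,0,-0.1,0,0,0,0,0,-0.1,0,0,0,0,0,-0.1,0,0,0,0,0,-0.1,0,0,0,0,0,0,0,0,0,0,0,0,0,0,0]'

```text
t: 25.83
tcp_pos: [0.4014, -0.4075, 0.0794]
eef_rot: [0.001, 0.839, 0.544, -0.0]
ft_force: [-4.1, 3.6, 15.0]
opening: 0.0002
finger_force: 7.5
```

drive_tool --targets '[0,0,-0.1,0,0,0,0,0,-0.1,0,0,0,0,0,0,0,0,0,0,0,0,0,0,0,0,0,0,0,0,0,0,0,0,0,0,0,0,0,0,0,0,0,0,0,0,0,0,0]'

```text
t: 26.5
tcp_pos: [0.4014, -0.4075, 0.0789]
eef_rot: [0.001, 0.839, 0.544, -0.0]
ft_force: [-8.9, 8.2, 28.9]
opening: -0.0001
finger_force: 14.8
```

drive_tool --targets '[0,0,1.5,0,0,0,0,0,1.5,0,0,0,1.4,3.2,0,0,0,0,1.4,3.2,0,0,0,0,1.4,3.2,0,0,0,0,1.3,3.1,0,0,0,0,0,0,-1,0,0,0,0,0,-1,0,0,0]'

```text
t: 27.17
tcp_pos: [0.4576, -0.2782, 0.086]
eef_rot: [0.001, 0.838, 0.546, 0.001]
ft_force: [0.2, -0.3, 0.2]
opening: 0.0001
finger_force: 0.0
```

drive_tool --targets '[0,0,-0.2,0,0,0,0,0,-0.2,0,0,0,0,0,-0.1,0,0,0,0,0,-0.1,0,0,0,0,0,-0.1,0,0,0,0,0,-0.1,0,0,0,0,0,0,0,0,0,0,0,0,0,0,0]'

```text
t: 27.83
tcp_pos: [0.4556, -0.281, 0.079]
eef_rot: [0.001, 0.839, 0.544, -0.0]
ft_force: [-6.3, 2.5, 16.1]
opening: -0.0003
finger_force: 8.0
```

drive_tool --targets '[0,0,1.5,0,0,0,0,0,1.5,0,0,0,3.1,-1.4,0,0,0,0,3.1,-1.4,0,0,0,0,3,-1.4,0,0,0,0,0,0,-1,0,0,0,0,0,-1,0,0,0,0,0,-0.4,0,0,0]'

```text
t: 28.5
tcp_pos: [0.5464, -0.3215, 0.0812]
eef_rot: [-0.001, 0.839, 0.544, -0.001]
ft_force: [-1.0, 1.0, -0.6]
opening: -0.0001
finger_force: 0.0
```

drive_tool --targets '[0,0,-0.2,0,0,0,0,0,-0.2,0,0,0,0,0,-0.2,0,0,0,0,0,-0.1,0,0,0,0,0,0,0,0,0,0,0,0,0,0,0,0,0,0,0,0,0,0,0,0,0,0,0]'

```text
t: 29.17
tcp_pos: [0.5469, -0.3219, 0.079]
eef_rot: [0.0, 0.839, 0.544, -0.001]
ft_force: [-9.3, 4.5, 17.5]
opening: -0.0
finger_force: 9.4
```

drive_tool --targets '[0,0,1.5,0,0,0,0,0,3,0,0,0,0,0,4,0,0,0,0,3,1,0,0,0,0,4,0,0,0,0,0,4,0,0,0,0,0,4,0,0,0,0,0,4,0,0,0,0]'

```text
t: 29.83
tcp_pos: [0.5471, -0.1304, 0.1722]
eef_rot: [0.001, 0.839, 0.544, 0.0]
ft_force: [0.3, 0.2, -0.1]
opening: 0.0001
finger_force: 0.0
```

drive_tool --targets '[0,4,0,0,0,0,0,3,0,0,0,0,0,2,0,0,0,0,0,0,0,0,0,0,0,0,0,0,0,0,0,0,0,0,0,0,0,0,0,0,0,0,0,0,0,0,0,0]'

```text
t: 30.5
tcp_pos: [0.5477, -0.0434, 0.1713]
eef_rot: [0.0, 0.84, 0.543, -0.0]
ft_force: [0.3, 0.5, -0.2]
opening: 0.0003
finger_force: 0.0
```

```bash
python3 - <<'E'
from h import *
f=snap('top','top5')['frame'][165:265,325:440]
g=snap('scene','scene5')['frame'][105:205,115:230]
z=lambda q:cv2.resize(q,None,fx=3.4,fy=3.4,interpolation=cv2.INTER_CUBIC)
cv2.imwrite('pics/crop6.png',np.hstack([z(f),z(g)]))
E
```

```text
(no output)
```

View pics/crop6.png

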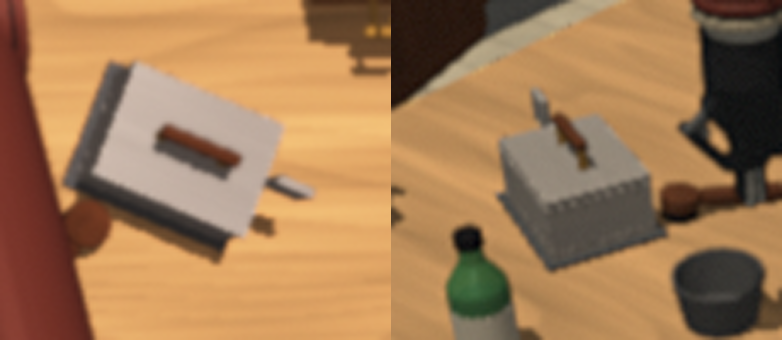

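The lid sits flush and level on the tub, with its top-crop corners at (135,62), (283,125), (238,236) and (90,178). All four corners bottomed out at about 0.079 m, so I'm handing in.

```bash
python3 -c "
from bench import bot
print(bot.hand_in())"
```

```text
the job is handed in; nothing more can be done
None
```

The lid was drawn out, set down, regrasped by its handle, laid on the tub and pressed home at all four corners (highest press force about 34 N), then released; I handed the job in at about 31 s, but no verdict was returned.

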